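# Index the tube feeder by one turn of its hand wheel

### The arm

A 6-joint arm with a two-finger parallel gripper is mounted at the origin on a cart in front of the work surface, level with it; the furniture and walls round the work are solid. World frame = base frame: x ahead of the robot, y to its left, z up, the work surface at z = 0. Lengths are in m, angles in rad, forces in N, time in s.
With the tool pointing down it reaches from about 0.275 to 0.875 m from the base axis. Payload 12.5 kg.
Tool frame: the origin (TCP) lies at the very end of the fingers, on their centre line; the grasp point (between the pads) lies 19 mm behind it (r.pinch_z is the distance from the TCP to the grasp point, in m); z points along the fingers, y is the direction in which the jaws open and shut (so a half turn about z gives the same grasp; the last joint's range is limited). The gripper opens to 85 mm and grips with 20 to 120 N. Pads are 22 mm wide; open, the fingers measure 114 mm over their backs; the gripper's body (76 mm by 85 mm) begins 54 mm behind the grasp point. The pads swing forward as they close: fully open they stand 13 mm farther back than shut.
Start: joints at [1.02, 0.351, 1.652, -0, 1.139, -0.085], TCP at [0.247, 0.491, 0.231] pointing down, gripper open.
Joint ranges: [-2.75, 2.75], [-0.79, 2.1], [0.01, 2.65], [-1.57, 4.71], [0.07, 3.14], [-2.87, 2.87]. Speed limits (rad/s): [2.22, 2.22, 2.79, 3.14, 3.14, 3.14].

### API

Orientations are given as a unit quaternion [w, x, y, z].
In Python, from cell import r gives the robot as it stands. The module is installed in compiled form; this text tells all that it offers.
- The arm moves only by the tool arm_command, never from a script. Its argument "deltas" is text: rows parted by semicolons, each of 6 numbers parted by spaces: the shift along the tool's x, y, z in m, then the turn, a rotation vector about the tool's x, y, z in degrees. In form: tx ty tz ax ay az; .... A call has 1 to 12 rows; each row shifts and turns the pose as measured when the row begins, along the tool's axes as they then stand; what a row does not reach is not made up. A row lasts 1/10 s, in which the tool goes at most 50 mm and 8.59 degrees, less where a joint would pass 70% of its speed; a pose out of reach is approached as far as the arm can. A call is refused whole if a number of a shift passes 0.05 or a number of a turn 8.59, either way. A call with a gripper value outside its range is refused whole. "hand" is the closure, from -1 (fully open) to 1 (shut), so that 0 is half open, set as the call begins (left out, the last holds). The fingers move at their own pace and stop on an object; the grip force is fixed at half the most. Time passes only in rows, so rows that do not move let the fingers close. It gives the time, the measured TCP pose, the force and the opening at its end, in the units of the state.
- r.observe(): the state, without advancing time (a new reading comes with each control period).
- r.snapshot(name): name is "scene" or "top" or "wrist"; returns a dict with "image" (420x560x3 uint8, red, green, blue), "mtx" (3x3 intrinsics, pixels), "R" (3x3) and "t" (3): a world point X has camera coordinates R X + t. Camera axes: x right, y down, z forward; pixel columns grow to the right and rows downward; lengths in m; the calibration is good to about 2 mm. A picture is of the moment at which its call begins. There is no depth.
- r.close_job(): hands the job in, once; it reports no verdict.
The state is a dict: "t": time; "joint_positions": joint angles; "qd": joint speeds; "joint_torque": joint torques, N m; "tcp_pos": TCP position; "ee_rot": TCP orientation; "ft_force": force on the tool from outside, world axes, zero at the start; "wrist_torque": the same for the moment, N m; "gripper_width": finger opening in m.
Only numpy, scipy, OpenCV 4.12 (cv2) and the standard library are available. Lean on these libraries where they do the work, as an engineer would, in place of code of your own. Each camera call takes 0.05 s, during which the arm holds its last target.

### The job

Advance the tube feeder by one place: with shut fingertips, gently push its hand wheel round clockwise (seen from above) by the upright orange handle through exactly one full turn, so that the handle stands at the red mark again, and leave it there. Do not turn the wheel backwards first or run on well past the mark, and do not grip the handle. The green tube rack must ride along on its blue carriage by itself: do not touch or lift the rack or the carriage, and leave the other things on the bench where they are.

Things in the scene. Friction and masses are not known exactly. Their poses are not given: they have to be found in the camera images.
- wheel (a joint): turn of the hand wheel about its vertical axis (at the dial's centre): 0 at the start, grows clockwise seen from above, 6.283 after one full turn. It turns easily both ways (about 4 N at the handle), stays where it is left and does not coast; there is no detent. The wheel has a black rim of 61 mm outer radius, top of the rim 95 mm above the bench, top of the hub 104 mm, three spokes.
- handle (a point): centre of the top of the orange upright handle, a fixed round post of 16 mm diameter standing on the wheel's rim 55 mm from the wheel's axis; its top is 149 mm above the bench, and it is free to be pushed from 97 mm up (below that it has a collar of 20 mm diameter)
- dial: white round dial, 160 mm across, fixed on the feeder's gearbox under the wheel, with the wheel on it; its origin is on the wheel's axis, on the dial's underside 70 mm above the bench; its +x axis points to the red mark. Twelve marks on it, one of them red. Its bearing differs from run to run.
- red_mark (a point): centre of the red mark on the dial, 73.5 mm from the wheel's axis, 77 mm above the bench; the handle starts beside it and must come back to it
- feeder: dark steel bed 370x130x12 mm with a blue gearbox of 92 mm square below the dial, fixed to the bench; its origin is on the bench under the wheel's axis, its +x axis points along the bed, which reaches 75 mm behind and 295 mm ahead of the origin. A thin post with a white dispensing arm stands on it 204 mm ahead of and 54 mm to the left of the origin, 150 mm high, with the arm reaching over the rack.
- carriage: blue carriage 164x76 mm, 42 mm high, on the bed; its origin starts 172 mm ahead of the feeder's origin, along the feeder's +x axis. The wheel drives it 22 mm farther ahead each turn.
- rack_green: green tube rack 148x60 mm, 46 mm tall, loose in the shallow nest of the carriage, its underside 32 mm above the bench; origin under its centre
- timer: white bench timer, 60x62x18 mm; loose on the bench, origin under its centre
- beaker: clear beaker, 53 mm across, 69 mm tall; loose on the bench, origin under its centre. Left of it and of the feeder stands a tall incubator (its right side at y of about 0.0 to 0.05 m, from x of about 0.5 m on); right of the feeder stands a centrifuge (y below about -0.39 m). Keep the arm clear of both.
- weight_brass: brass weight, 29 mm across, 42 mm tall; loose on the bench, origin under its centre
- dust_cap: black round cap, 38 mm across, 13 mm tall; loose on the bench, origin under its centre

How it is judged:
On the way, in this order (a step that is already met when the one before it is completed fails the run):
1. the wheel has been pushed through a quarter turn clockwise (value of joint wheel above 1.57 rad), for 0.05 s.
2. the wheel has been pushed through half a turn (value of joint wheel above 3.14 rad), for 0.05 s.
3. the wheel has been pushed through three quarters of a turn (value of joint wheel above 4.71 rad), for 0.05 s.
At the end, for the whole second after the job is handed in: The wheel is at rest one full turn clockwise from its start, within 0.17 rad (10 degrees) either way, the carriage is 22 mm (within 2 mm) farther along, the rack sits upright in its nest, and every other loose thing is within 20 mm of where it started (value of joint wheel between 6.1132 and 6.4532 rad and velocity of joint wheel between -0.05 and 0.05 rad/s and x of carriage in the frame of feeder between 0.192 and 0.196 m and horizontal distance between rack_green and carriage below 0.008 m and height (world z) of rack_green below 0.037 m and angle between rack_green's own z axis and vertical below 0.08 rad and distance of each of timer, beaker, weight_brass, dust_cap from where it was at the start of the episode below 0.02 m); the robot touches nothing.
It fails at once if the wheel is turned backwards by more than 0.3 rad from its start (value of joint wheel below -0.3 rad).
It fails at once if the wheel runs more than 0.5 rad past the full turn (value of joint wheel above 6.7832 rad).
It fails at once if the handle or wheel is gripped or shoved with more than 35 N (contact force between the fingers and dial above 35 N).
It fails at once if the robot touches the rack or the carriage, or the rack is lifted out of its nest (contact force between any of the fingers, the arm and rack_green above 0.5 N or contact force between any of the fingers, the arm and carriage above 0.5 N or height (world z) of rack_green above 0.045 m).
It fails at once if another thing on the bench is lifted or moved by more than 20 mm (distance of any of timer, beaker, weight_brass, dust_cap from where it was at the start of the episode above 0.02 m).
It also fails if it takes over 54 s, if anything falls off the work surface, if the arm or the gripper's body presses on something with over 40 N, if the wrist force passes 120 N, or if a joint passes its speed limit or range.

## Working session

There is one attempt and no reset: what is moved stays moved. The work goes in short steps, Python scripts to look and compute and a tool call to move; the robot and the scene stay as the last step left them, time stands still between calls to the robot, and variables do not carry over. Pictures are saved under pics/ and viewed, and the job is handed in when it is done.

Besides the shell and the picture viewer there is one more tool, called after "Request:" as name(argument=value, ...) on one line, values as JSON. arm_command: Moves the arm, as the interface text tells. Its arguments: {"type":"object","properties":{"deltas":{"type":"string"},"hand":{"type":"number"}},"required":["deltas"]}

```bash
mkdir -p pics; ls; python3 - <<'E'
from cell import r
import cv2
for n in ["scene","top"]:
    s=r.snapshot(n); cv2.imwrite(f"pics/{n}0.png",s["image"][:,:,::-1])
    print(n,s["mtx"],s["R"],s["t"])
print(r.observe(), r.pinch_z)
E
```

```text
pics
scene [[430.01783647   0.         280.35625051]
 [  0.         430.01783647 211.46331537]
 [  0.           0.           1.        ]] [[ 0.77859427 -0.62752479 -0.00189614]
 [-0.33302974 -0.41063811 -0.84880359]
 [ 0.53186666  0.66150509 -0.5287049 ]] [-0.53549857  0.18917481  0.86143485]
top [[482.0852472    0.         273.32811568]
 [  0.         482.0852472  217.82678076]
 [  0.           0.           1.        ]] [[ 0.01118333 -0.99980559 -0.01623903]
 [-0.99819483 -0.010204   -0.05918581]
 [ 0.05900861  0.01687161 -0.99811489]] [-0.20974209  0.51711602  1.19108128]
{'t': 0.1, 'joint_positions': array([ 1.02037990e+00,  3.51182422e-01,  1.65233863e+00,  1.55286190e-06,
        1.13908182e+00, -8.45913751e-02]), 'qd': array([ 0.00046509, -0.00114057, -0.00241101, -0.00027321,  0.0009498 ,
        0.00115501]), 'joint_torque': array([-1.46759037e-03, -5.06822991e+01, -2.91879648e+01, -1.22288966e-04,
        2.58613713e-03, -2.02950378e-05]), 'tcp_pos': array([0.24686206, 0.49116989, 0.23082037]), 'ee_rot': array([-1.58363875e-04,  2.30812667e-01,  9.72998077e-01, -4.79645330e-04]), 'ft_force': array([0.1133694 , 0.66132031, 0.24283296]), 'wrist_torque': array([ 0.00135701, -0.03048355,  0.04772355]), 'gripper_width': 0.08551392578852778} 0.0187
```

View pics/scene0.png

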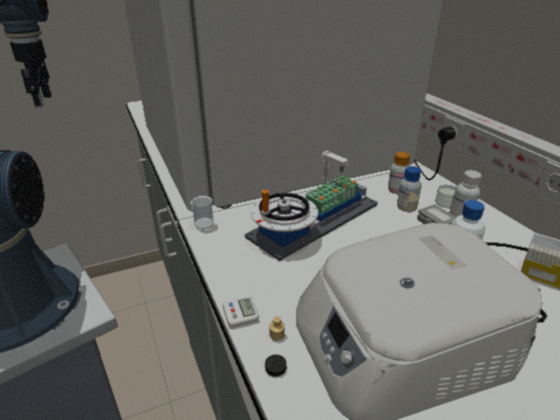

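View pics/top0.png

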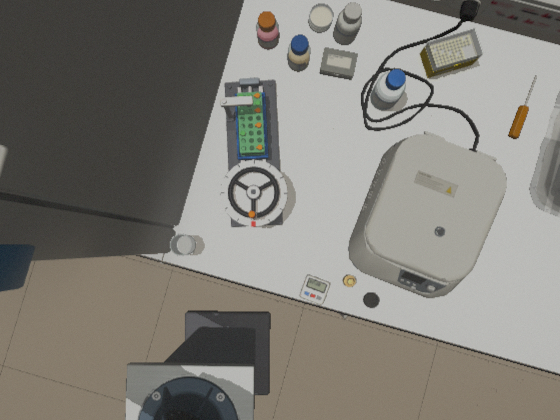

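The top view shows the wheel hub at about (253,192), the orange handle at (251,213) and the red mark at (253,224), on the robot's side of the wheel. Next I'll measure these.

```bash
cat > h.py <<'E'
from cell import r
import cv2, numpy as np
def ray(s,u,v,z):
    d=s["R"].T@np.linalg.inv(s["mtx"])@np.array([u,v,1.]); c=-s["R"].T@s["t"]
    return c+d*(z-c[2])/d[2]
def proj(s,X):
    p=s["mtx"]@(s["R"]@np.array(X)+s["t"]); return p[:2]/p[2]
E
python3 - <<'E'
from h import *
for n in ["scene","top"]:
    s=r.snapshot(n); im=s["image"]; hsv=cv2.cvtColor(im,cv2.COLOR_RGB2HSV)
    if n=="top": x0,y0,x1,y1=210,140,300,240
    else: x0,y0,x1,y1=235,170,330,260
    c=cv2.resize(im[y0:y1,x0:x1],None,fx=6,fy=6,interpolation=cv2.INTER_CUBIC); cv2.imwrite(f"pics/{n}_z.png",c[:,:,::-1])
    m=((hsv[...,0]<14)|(hsv[...,0]>172))&(hsv[...,1]>150)&(hsv[...,2]>90)
    m=m.astype(np.uint8); k=np.zeros_like(m);k[y0:y1,x0:x1]=1
    N,L,st,ce=cv2.connectedComponentsWithStats(m*k)
    for i in range(1,N):
        px=hsv[L==i].mean(0); print(n,st[i],ce[i],px)
        if n=="top": print(ray(s,*ce[i],.149),ray(s,*ce[i],.077))
    if n=="top":
        w=((hsv[...,1]<40)&(hsv[...,2]>150)).astype(np.uint8)
        # dial ellipse from bright pixels
        k[:]=0; cv2.circle(k,(254,192),37,1,-1)
        cs,_=cv2.findContours(w*k,cv2.RETR_EXTERNAL,cv2.CHAIN_APPROX_NONE)
        d=((hsv[...,2]<70)).astype(np.uint8); 
        print("hub",ray(s,253.5,192,.104))
E
```

```text
scene [262 190   3   4   5] [262.6 191.2] [ 12.2 173.4 148.4]
scene [266 190   2   3   4] [266.75 190.75] [ 13.   181.5  158.75]
scene [264 194   2   1   2] [264.5 194. ] [ 13.  249.5  93.5]
scene [264 200   2   1   2] [264.5 200. ] [ 13.  229.   92.5]
scene [265 204   1   1   1] [265. 204.] [ 12. 219.  91.]
scene [266 206   1   1   1] [266. 206.] [ 13. 227.  91.]
scene [265 210   1   1   1] [265. 210.] [ 12. 217.  94.]
scene [257 220   4   2   6] [258.83333333 220.66666667] [  1.16666667 188.33333333 164.        ]
top [250 211   1   1   1] [250. 211.] [ 13. 156. 176.]
[ 0.52598673 -0.15449374  0.149     ] [ 0.53123254 -0.1497686   0.077     ]
top [252 211   2   1   2] [252.5 211. ] [ 12.5 180.  164. ]
[ 0.52604225 -0.16005104  0.149     ] [ 0.53129181 -0.15570088  0.077     ]
top [252 213   3   5   5] [253.4 215. ] [ 12.8 182.2 157. ]
[ 0.51716066 -0.1621728   0.149     ] [ 0.52181091 -0.15796582  0.077     ]
top [249 216   1   1   1] [249. 216.] [ 13. 154. 139.]
[ 0.51483731 -0.1524283   0.149     ] [ 0.5193308  -0.14756379  0.077     ]
top [252 222   3   4  12] [253.  223.5] [  1.58333333 164.         190.83333333]
[ 0.49826463 -0.16154264  0.149     ] [ 0.50163985 -0.15729313  0.077     ]
hub [ 0.57353706 -0.15904659  0.104     ]
```

View pics/top_z.png

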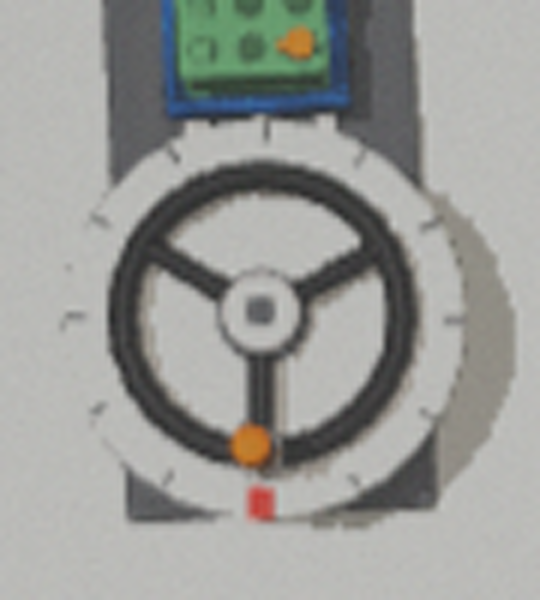

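View pics/scene_z.png

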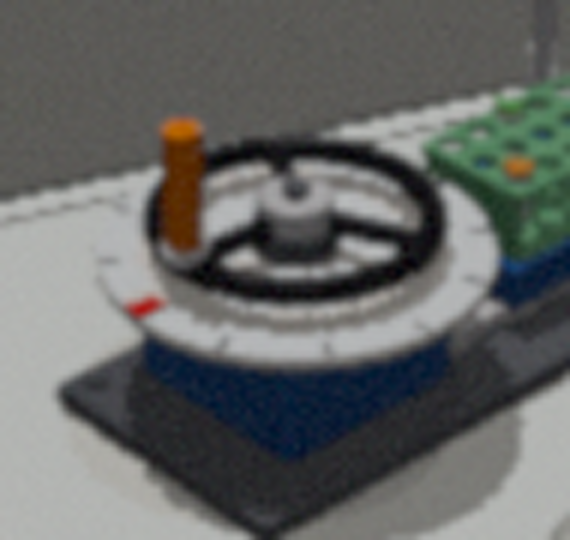

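```bash
python3 - <<'E'
from h import *
s=r.snapshot("top"); g=cv2.cvtColor(s["image"],cv2.COLOR_RGB2GRAY)
c0=proj(s,[.572,-.159,.095]); pts=[]
for a in np.arange(0,360,4):
    d=np.array([np.cos(np.radians(a)),np.sin(np.radians(a))])
    rr=np.arange(20,31,.25); v=[cv2.getRectSubPix(g.astype(np.float32),(1,1),tuple(map(float,c0+d*q)))[0,0] for q in rr]
    i=np.where(np.array(v)<110)[0]
    if len(i) and i[-1]<len(rr)-1: pts.append(ray(s,*(c0+d*rr[i[-1]]),.095)[:2])
pts=np.array(pts); 
for _ in range(3):
    A=np.c_[2*pts,np.ones(len(pts))]; x=np.linalg.lstsq(A,(pts**2).sum(1),rcond=None)[0]
    R=np.sqrt(x[2]+x[0]**2+x[1]**2); e=np.hypot(*(pts-x[:2]).T)-R; pts=pts[abs(e)<.004]
print("rim",x[:2],R,len(pts),e.std())
c=x[:2]
h=ray(s,251.4,213.7,.149)[:2]; m=ray(s,253,223.6,.077)[:2]; hub=ray(s,253,191.4,.104)
for p in (h,m): print(p,np.hypot(*(p-c)),np.degrees(np.arctan2(*(p-c)[::-1])))
print(hub)
sc=r.snapshot("scene")
for X in ([*h,.149],[*m,.077],[*c,.104]): print(proj(sc,X))
for nm,uv,z in [("timer",(315,289),.018),("beaker",(185,245),.069),("brass",(350,281),.042),("cap",(371,300),.013),("rackfront",(250,155),.078)]: print(nm,ray(s,*uv,z))
E
```

```text
rim [ 0.57430692 -0.15811482] 0.05997130552492122 88 0.00044605240223711536
[ 0.5200079  -0.15768937] 0.0543006856746395 179.55106992703867
[ 0.50140291 -0.15729638] 0.07290860509100684 179.35680283282758
[ 0.57492511 -0.15786655  0.104     ]
[265.96771806 190.87398624]
[260.00100099 220.8331895 ]
[284.91434959 200.60558623]
timer [ 0.34439993 -0.30895418  0.018     ]
beaker [0.4490429  0.00464197 0.069     ]
brass [ 0.36672975 -0.39155501  0.042     ]
cap [ 0.31875589 -0.44744447  0.013     ]
rackfront [ 0.66507829 -0.14795227  0.078     ]
```

The wheel axis is at (0.574,-0.158). The handle sits at radius 54.3 mm and the red mark at 72.9 mm, both at about 180° as seen from the axis, which agrees with the given sizes. I'll square the tool up to the world axes and shut the fingers first.

Request:
arm_command(deltas="0 0 0 0 0 7.9;0 0 0 0 0 7.9;0 0 0 0 0 7.9;0 0 0 0 0 7.9;0 0 0 0 0 7.9;0 0 0 0 0 7.9;0 0 0 0 0 7.9;0 0 0 0 0 7.9", hand=1)

```text
t: 1.1
tcp_pos: [0.2468, 0.491, 0.2305]
ee_rot: [0.0, 0.721, 0.693, -0.001]
ft_force: [0.9, 0.1, -0.3]
gripper_width: -0.0001
```

Request:
arm_command(deltas="-0.03 0.02 0 0 0 -2.2;-0.04 0.02 0 0 0 0;-0.04 0.02 0 0 0 0;-0.04 0 0 0 0 0;-0.04 0 0 0 0 0;-0.04 0 0 0 0 0;-0.04 0 0 0 0 0;-0.04 0 0 0 0 0;-0.04 0 0 0 0 0;-0.04 0 0 0 0 0;-0.04 0 0 0 0 0;-0.03 0 0 0 0 0")

```text
t: 2.3
tcp_pos: [0.3024, 0.0164, 0.2306]
ee_rot: [0.001, 0.708, 0.706, 0.001]
ft_force: [1.3, 0.6, 0.8]
gripper_width: -0.0001
```

Request:
arm_command(deltas="-0.04 0 0 0 0 0;-0.04 0 0 0 0 0;-0.04 0.02 0 0 0 0;-0.04 0.03 0 0 0 0;-0.03 0.03 0 0 0 0;-0.015 0.03 0 0 0 0;-0.008 0.03 0 0 0 0;0 0.03 0 0 0 0;0 0.03 0 0 0 0;0 0.015 0 0 0 0;0 0 0 0 0 0")

```text
t: 3.4
tcp_pos: [0.5222, -0.2121, 0.2321]
ee_rot: [0.004, 0.711, 0.703, 0.002]
ft_force: [-0.7, 0.3, -1.0]
gripper_width: 0.0002
```

```bash
python3 - <<'E'
from h import *
for n in ["scene","top"]:
    s=r.snapshot(n); cv2.imwrite(f"pics/{n}1.png",s["image"][:,:,::-1])
o=r.observe();print(o["t"],o["tcp_pos"],o["ee_rot"],o["ft_force"])
E
```

```text
3.5 [ 0.52064926 -0.21206384  0.23216554] [0.00335349 0.71106899 0.70311198 0.00178618] [-0.90774197  0.89916151  0.46100282]
```

View pics/scene1.png

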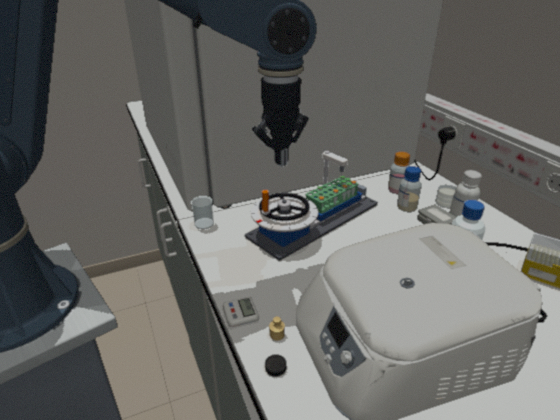

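The scene view shows shut fingertips at about (283,163), beside and above the wheel, with the handle unobstructed at (265,200). I'll go down to z of about 0.12.

Request:
arm_command(deltas="0 0 0.02 0 0 0;0 0 0.025 0 0 0;0 0 0.025 0 0 0;0 0 0.02 0 0 0;0 0 0.015 0 0 0;0 0 0.005 0 0 0;0 0 0 0 0 0")

```text
t: 4.2
tcp_pos: [0.5159, -0.2128, 0.1213]
ee_rot: [0.004, 0.712, 0.702, 0.002]
ft_force: [0.1, 0.9, -0.1]
gripper_width: -0.0001
```

```bash
python3 - <<'E'
from h import *
s=r.snapshot("scene"); cv2.imwrite("pics/s2.png",cv2.resize(s["image"][100:280,200:360],None,fx=3.3,fy=3.3)[:,:,::-1])
o=r.observe();print(o["t"],o["tcp_pos"],o["ee_rot"],o["ft_force"])
E
```

```text
4.25 [ 0.51608054 -0.21288243  0.12172301] [0.00455682 0.71183899 0.7023253  0.00191293] [-0.44628441 -0.18791323 -0.32266822]
```

View pics/s2.png

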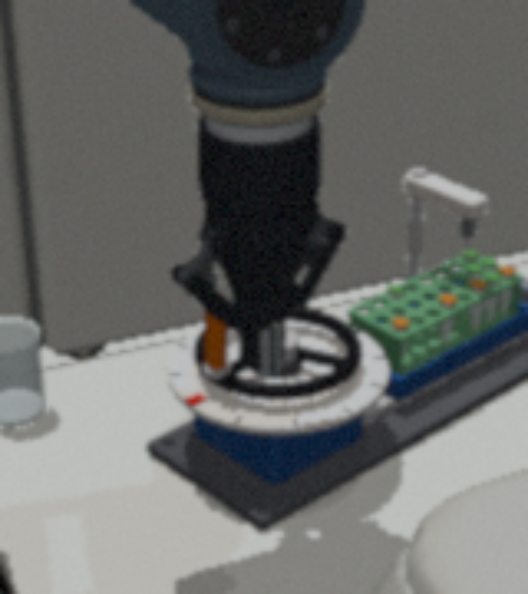

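Request:
arm_command(deltas="0.01 0.002 0 0 0 0;0.01 0.002 0 0 0 0;0.008 0 0 0 0 0;0.003 0 0 0 0 0;0 0 0 0 0 0")

```text
t: 4.75
tcp_pos: [0.5219, -0.179, 0.1247]
ee_rot: [0.007, 0.712, 0.703, 0.003]
ft_force: [0.1, -0.8, 0.6]
gripper_width: 0.0002
```

```bash
cat >> h.py <<'E'
from scipy.spatial.transform import Rotation as Ro
AX=np.array([.5743,-.158]); RHO=.058; Z=.121
def plan(n=12,step=6.):
    o=r.observe(); p=o["tcp_pos"]; q=o["ee_rot"]
    R=Ro.from_quat([*q[1:],q[0]]); T=Ro.from_quat([2**-.5,2**-.5,0,0])
    d=p[:2]-AX; th=np.degrees(np.arctan2(d[1],d[0]))
    print("t",o["t"],"p",p.round(4),"th",th.round(1),"rho",np.hypot(*d).round(4),"F",o["ft_force"].round(1),"rot fix deg",(R.inv()*T).as_rotvec(degrees=True).round(2))
    cur=p.copy()
    for k in range(1,n+1):
        a=np.radians(th-k*step); w=np.array([*(AX+RHO*np.array([np.cos(a),np.sin(a)])),Z])
        t=T.inv().apply(w-cur); print(np.degrees(a).round(0),t.round(4)); cur=w
E
python3 -c "
from h import *
plan()"
```

```text
t 4.75 p [ 0.5219 -0.179   0.1247] th -158.1 rho 0.0565 F [ 0.1 -0.8  0.6] rot fix deg [ 0.77  0.32 -0.74]
-164.0 [ 0.0052 -0.0034  0.0037]
-170.0 [ 0.0059 -0.0014  0.    ]
-176.0 [ 0.006  -0.0007  0.    ]
-182.0 [ 0.0061 -0.0001  0.    ]
-188.0 [0.006  0.0005 0.    ]
-194.0 [0.006  0.0012 0.    ]
-200.0 [0.0058 0.0018 0.    ]
-206.0 [0.0056 0.0024 0.    ]
-212.0 [0.0053 0.003  0.    ]
-218.0 [0.005  0.0035 0.    ]
-224.0 [0.0046 0.004  0.    ]
-230.0 [0.0041 0.0045 0.    ]
```

Request:
arm_command(deltas="0.005 -0.003 0.003 0.8 0.3 -0.7;0.006 -0.001 0 0 0 0;0.006 -0.001 0 0 0 0;0.006 0 0 0 0 0;0.006 0.001 0 0 0 0")

```text
t: 5.25
tcp_pos: [0.5203, -0.1525, 0.1224]
ee_rot: [0.004, 0.707, 0.707, -0.0]
ft_force: [3.0, -7.3, -1.9]
gripper_width: 0.0002
```

```bash
python3 -c "
from h import *
s=r.snapshot('scene'); cv2.imwrite('pics/s3.png',cv2.resize(s['image'][100:280,200:360],None,fx=3.3,fy=3.3)[:,:,::-1])
s=r.snapshot('top'); cv2.imwrite('pics/t3.png',cv2.resize(s['image'][130:240,200:310],None,fx=5,fy=5)[:,:,::-1])
plan()"
```

```text
t 5.35 p [ 0.5203 -0.1518  0.1223] th 173.5 rho 0.0544 F [ 1.  -1.5  0.4] rot fix deg [0.27 0.33 0.07]
167.0 [ 0.0064 -0.0026  0.0013]
161.0 [0.0058 0.0016 0.    ]
155.0 [0.0056 0.0022 0.    ]
149.0 [0.0054 0.0028 0.    ]
143.0 [0.0051 0.0034 0.    ]
137.0 [0.0047 0.0039 0.    ]
131.0 [0.0043 0.0043 0.    ]
125.0 [0.0038 0.0048 0.    ]
119.0 [0.0033 0.0051 0.    ]
113.0 [0.0027 0.0054 0.    ]
107.0 [0.0021 0.0057 0.    ]
101.0 [0.0015 0.0059 0.    ]
```

View pics/s3.png

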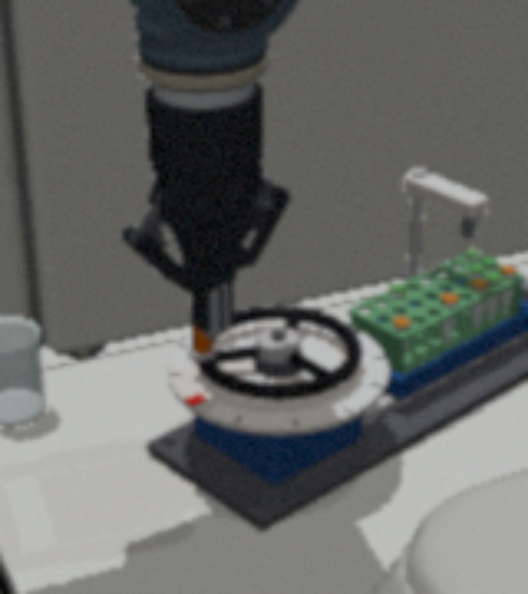

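View pics/t3.png

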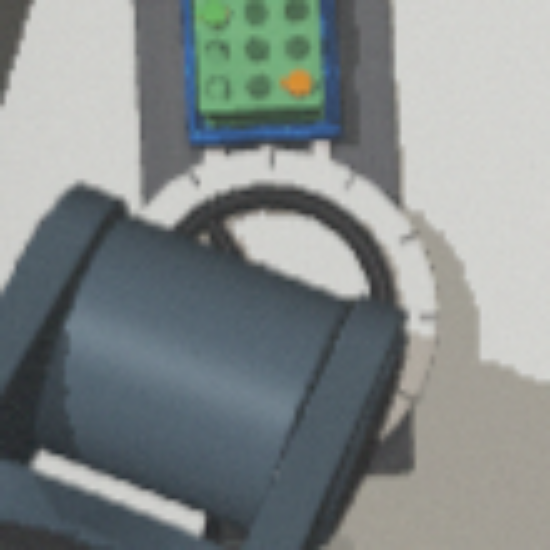

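The handle is in contact and turning clockwise, with a push of about 7 N. I'll carry on round.

Request:
arm_command(deltas="0.006 -0.003 0.001 0 0 0;0.006 0.001 0 0 0 0;0.006 0.002 0 0 0 0;0.005 0.003 0 0 0 0;0.005 0.003 0 0 0 0;0.005 0.004 0 0 0 0;0.004 0.004 0 0 0 0;0.004 0.005 0 0 0 0")

```text
t: 6.15
tcp_pos: [0.5416, -0.1186, 0.1215]
ee_rot: [0.011, 0.707, 0.707, -0.003]
ft_force: [-0.4, -14.9, -1.1]
gripper_width: 0.0001
```

```bash
python3 -c "
from h import *
plan()"
```

```text
t 6.15 p [ 0.5416 -0.1186  0.1215] th 129.7 rho 0.0512 F [ -0.4 -14.9  -1.1] rot fix deg [0.59 1.15 0.06]
124.0 [0.0088 0.0005 0.0005]
118.0 [0.0031 0.0052 0.    ]
112.0 [0.0025 0.0055 0.    ]
106.0 [0.002  0.0057 0.    ]
100.0 [0.0013 0.0059 0.    ]
94.0 [0.0007 0.006  0.    ]
88.0 [0.0001 0.0061 0.    ]
82.0 [-0.0006  0.006   0.    ]
76.0 [-0.0012  0.006   0.    ]
70.0 [-0.0018  0.0058  0.    ]
64.0 [-0.0024  0.0056  0.    ]
58.0 [-0.003   0.0053  0.    ]
```

```bash
python3 -c "
from h import *
s=r.snapshot('scene'); cv2.imwrite('pics/s4.png',cv2.resize(s['image'][150:250,230:330],None,fx=6,fy=6,interpolation=cv2.INTER_CUBIC)[:,:,::-1])
s=r.snapshot('top'); cv2.imwrite('pics/t4.png',cv2.resize(s['image'][130:240,200:310],None,fx=5,fy=5)[:,:,::-1])
s=r.snapshot('wrist'); cv2.imwrite('pics/w4.png',s['image'][:,:,::-1])
print(r.observe()['ft_force'])"
```

```text
[ 0.30203448 -4.81910288  1.15799146]
```

View pics/s4.png

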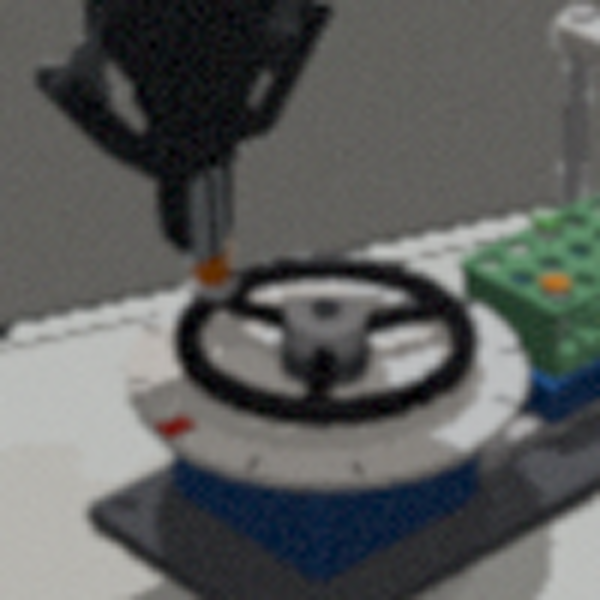

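View pics/w4.png

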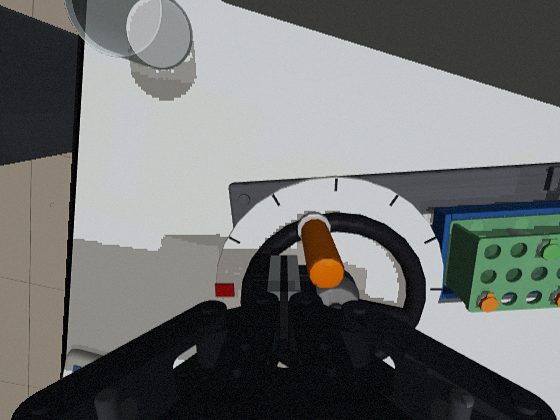

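View pics/t4.png

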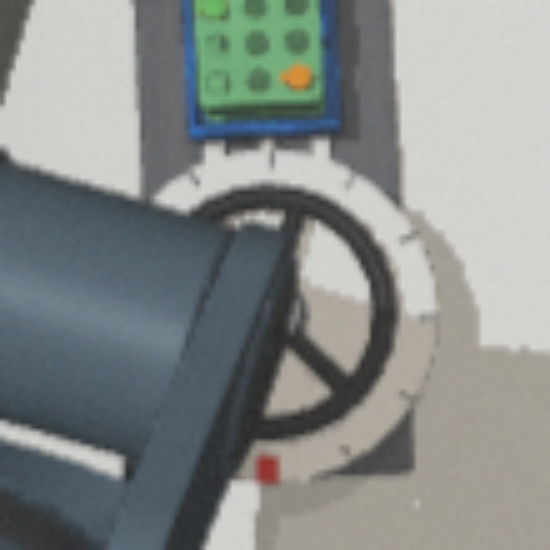

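```bash
cat >> h.py <<'E'
def hang(uv,s,z=.149):
    p=ray(s,*uv,z); d=p[:2]-AX; print("pt",p.round(4),"rho",np.hypot(*d).round(4),"ang",np.degrees(np.arctan2(d[1],d[0])).round(1))
E
python3 -c "
from h import *
s=r.snapshot('wrist')
hang((325,272),s); hang((314,221),s,.097); hang((225,290),s,.077); plan(1)"
```

```text
pt [ 0.5592 -0.1034  0.149 ] rho 0.0567 ang 105.5
pt [ 0.5598 -0.0992  0.097 ] rho 0.0605 ang 103.9
pt [ 0.5015 -0.1575  0.077 ] rho 0.0728 ang 179.6
t 6.35 p [ 0.5413 -0.1178  0.1214] th 129.4 rho 0.052 F [-0.5 -4.6  1.5] rot fix deg [0.55 1.05 0.06]
123.0 [0.0082 0.0011 0.0004]
```

The wrist view shows the handle's top at (325,272), which puts it at about 105° and in contact with a corner of the fingertip. I'll back off slightly, move outward to get a better pushing face, then continue.

Request:
arm_command(deltas="0 -0.008 0 0.5 1.0 0;0.007 0 0 0 0 0;0 0 0 0 0 0")

```text
t: 6.65
tcp_pos: [0.5315, -0.1099, 0.1207]
ee_rot: [-0.002, 0.707, 0.707, -0.0]
ft_force: [-0.5, -0.2, 0.3]
gripper_width: 0.0001
```

```bash
sed -i 's/RHO=.058/RHO=.061/' h.py; python3 -c "
from h import *
plan()"
```

```text
t 6.65 p [ 0.5315 -0.1099  0.1207] th 131.7 rho 0.0644 F [-0.5 -0.2  0.3] rot fix deg [-0.15 -0.12  0.03]
126.0 [ 0.0015  0.0072 -0.0003]
120.0 [0.0034 0.0054 0.    ]
114.0 [0.0029 0.0057 0.    ]
108.0 [0.0023 0.006  0.    ]
102.0 [0.0016 0.0062 0.    ]
96.0 [0.001  0.0063 0.    ]
90.0 [0.0003 0.0064 0.    ]
84.0 [-0.0004  0.0064  0.    ]
78.0 [-0.001   0.0063  0.    ]
72.0 [-0.0017  0.0062  0.    ]
66.0 [-0.0023  0.0059  0.    ]
60.0 [-0.0029  0.0057  0.    ]
```

Request:
arm_command(deltas="0.001 0.007 0 0 0 0;0.003 0.005 0 0 0 0;0.003 0.006 0 0 0 0;0.002 0.006 0 0 0 0;0.002 0.006 0 0 0 0;0.001 0.006 0 0 0 0;0 0.006 0 0 0 0")

```text
t: 7.35
tcp_pos: [0.5727, -0.0967, 0.1187]
ee_rot: [-0.005, 0.706, 0.708, -0.004]
ft_force: [-6.0, -1.6, 1.4]
gripper_width: 0.0
```

```bash
python3 -c "
from h import *
s=r.snapshot('wrist'); cv2.imwrite('pics/w5.png',s['image'][:,:,::-1])
plan()"
```

```text
t 7.4 p [ 0.5736 -0.0967  0.1187] th 90.7 rho 0.0613 F [-3.6 -0.3 -0.3] rot fix deg [-0.75 -0.07  0.11]
85.0 [-0.0006  0.0064 -0.0023]
79.0 [-0.0009  0.0063  0.    ]
73.0 [-0.0016  0.0062  0.    ]
67.0 [-0.0022  0.006   0.    ]
61.0 [-0.0028  0.0057  0.    ]
55.0 [-0.0034  0.0054  0.    ]
49.0 [-0.004  0.005  0.   ]
43.0 [-0.0045  0.0046  0.    ]
37.0 [-0.0049  0.0041  0.    ]
31.0 [-0.0053  0.0035  0.    ]
25.0 [-0.0057  0.003   0.    ]
19.0 [-0.0059  0.0024  0.    ]
```

View pics/w5.png

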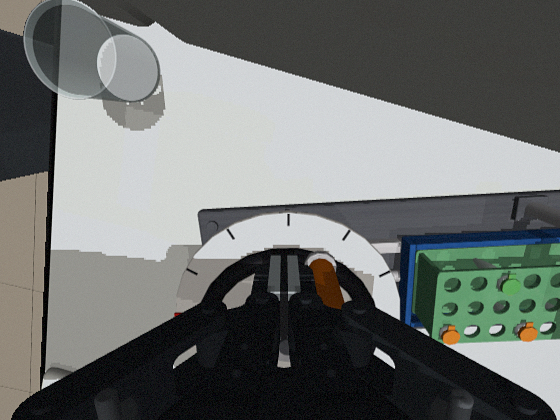

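The wrist view shows the handle just to the right of the fingertip at (322,275), on the jaw-back face with about 4–6 N. Continuing.

Request:
arm_command(deltas="0 0.006 -0.002 -0.7 0 0;-0.001 0.006 0 0 0 0;-0.001 0.006 0 0 0 0;-0.002 0.006 0 0 0 0;-0.003 0.006 0 0 0 0;-0.003 0.005 0 0 0 0")

```text
t: 8.0
tcp_pos: [0.6085, -0.1043, 0.1185]
ee_rot: [-0.005, 0.706, 0.708, -0.001]
ft_force: [-4.2, 2.6, 0.1]
gripper_width: 0.0001
```

```bash
python3 -c "
from h import *
s=r.snapshot('wrist'); cv2.imwrite('pics/w6.png',s['image'][:,:,::-1])
plan()"
```

```text
t 8.05 p [ 0.6092 -0.1048  0.1185] th 56.7 rho 0.0637 F [-1.6  2.5 -1.6] rot fix deg [-0.43 -0.25  0.16]
51.0 [-0.006   0.0037 -0.0025]
45.0 [-0.0043  0.0047  0.    ]
39.0 [-0.0048  0.0042  0.    ]
33.0 [-0.0052  0.0037  0.    ]
27.0 [-0.0055  0.0032  0.    ]
21.0 [-0.0058  0.0026  0.    ]
15.0 [-0.0061  0.0019  0.    ]
9.0 [-0.0063  0.0013  0.    ]
3.0 [-0.0064  0.0006  0.    ]
-3.0 [-0.0064 -0.      0.    ]
-9.0 [-0.0063 -0.0007  0.    ]
-15.0 [-0.0062 -0.0014  0.    ]
```

View pics/w6.png

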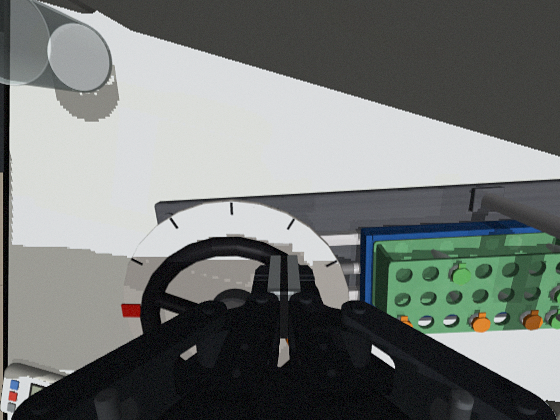

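The handle is now hidden behind the fingers. The force is low and the spokes are turning as expected, so I'll continue.

Request:
arm_command(deltas="-0.005 0.004 -0.002 -0.4 0 0;-0.004 0.005 0 0 0 0;-0.005 0.004 0 0 0 0;-0.005 0.004 0 0 0 0;-0.006 0.003 0 0 0 0;-0.006 0.003 0 0 0 0")

```text
t: 8.65
tcp_pos: [0.6341, -0.1355, 0.1197]
ee_rot: [-0.003, 0.706, 0.708, 0.002]
ft_force: [-2.6, 4.8, 0.4]
gripper_width: -0.0003
```

```bash
python3 -c "
from h import *
s=r.snapshot('scene'); cv2.imwrite('pics/s7.png',cv2.resize(s['image'][140:260,220:360],None,fx=5,fy=5,interpolation=cv2.INTER_CUBIC)[:,:,::-1])
plan()"
```

```text
t 8.7 p [ 0.6346 -0.1365  0.1198] th 19.7 rho 0.064 F [-2.1  2.2 -0.6] rot fix deg [-0.01 -0.37  0.18]
14.0 [-0.0071 -0.001  -0.0012]
8.0 [-0.0063  0.0012  0.    ]
2.0 [-0.0064  0.0005  0.    ]
-4.0 [-0.0064 -0.0001  0.    ]
-10.0 [-0.0063 -0.0008  0.    ]
-16.0 [-0.0062 -0.0015  0.    ]
-22.0 [-0.006  -0.0021  0.    ]
-28.0 [-0.0058 -0.0027  0.    ]
-34.0 [-0.0055 -0.0033  0.    ]
-40.0 [-0.0051 -0.0039  0.    ]
-46.0 [-0.0046 -0.0044  0.    ]
-52.0 [-0.0042 -0.0048  0.    ]
```

View pics/s7.png

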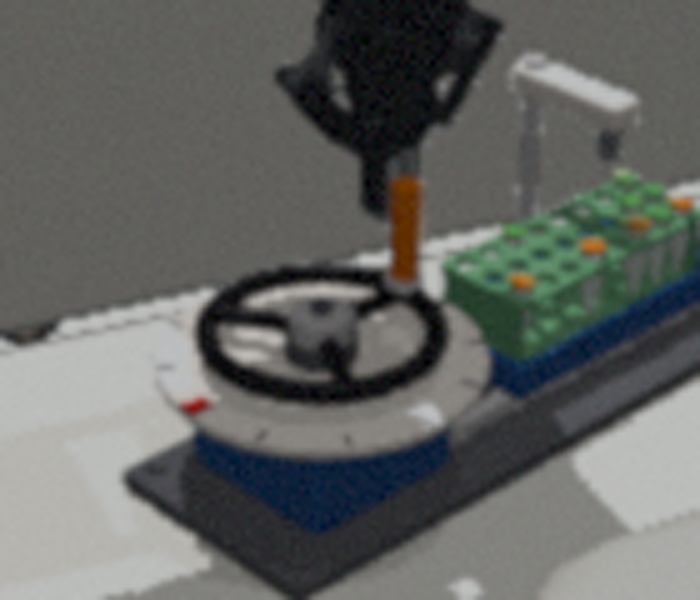

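The scene view shows the handle at zoom (404,230), on the far side, so roughly half a turn is done and the rack is clear. Continuing.

Request:
arm_command(deltas="-0.007 -0.001 -0.001 0 -0.4 0;-0.006 0.001 0 0 0 0;-0.006 0.001 0 0 0 0;-0.006 0 0 0 0 0;-0.006 -0.001 0 0 0 0;-0.006 -0.001 0 0 0 0")

```text
t: 9.3
tcp_pos: [0.6355, -0.1736, 0.1212]
ee_rot: [0.001, 0.706, 0.708, 0.002]
ft_force: [-3.5, 8.2, 0.4]
gripper_width: 0.0002
```

```bash
python3 -c "
from h import *
plan()"
```

```text
t 9.3 p [ 0.6355 -0.1736  0.1212] th -14.3 rho 0.0631 F [-3.5  8.2  0.4] rot fix deg [ 0.18 -0.07  0.17]
-20.0 [-0.0056 -0.004   0.0002]
-26.0 [-0.0059 -0.0025  0.    ]
-32.0 [-0.0056 -0.0031  0.    ]
-38.0 [-0.0052 -0.0037  0.    ]
-44.0 [-0.0048 -0.0042  0.    ]
-50.0 [-0.0043 -0.0047  0.    ]
-56.0 [-0.0038 -0.0051  0.    ]
-62.0 [-0.0033 -0.0055  0.    ]
-68.0 [-0.0027 -0.0058  0.    ]
-74.0 [-0.0021 -0.006   0.    ]
-80.0 [-0.0014 -0.0062  0.    ]
-86.0 [-0.0007 -0.0063  0.    ]
```

Request:
arm_command(deltas="-0.006 -0.002 0 0 0 0;-0.006 -0.002 0 0 0 0;-0.006 -0.003 0 0 0 0;-0.005 -0.003 0 0 0 0")

```text
t: 9.7
tcp_pos: [0.6263, -0.1974, 0.1217]
ee_rot: [0.001, 0.706, 0.708, 0.003]
ft_force: [3.6, 2.1, 0.1]
gripper_width: 0.0
```

```bash
python3 -c "
from h import *
s=r.snapshot('wrist'); cv2.imwrite('pics/w8.png',s['image'][:,:,::-1])
s=r.snapshot('scene'); cv2.imwrite('pics/s8.png',cv2.resize(s['image'][140:260,220:360],None,fx=5,fy=5,interpolation=cv2.INTER_CUBIC)[:,:,::-1])
plan()"
```

```text
t 9.8 p [ 0.6261 -0.1979  0.1218] th -37.6 rho 0.0654 F [ 2.  -0.8  0.6] rot fix deg [ 0.33 -0.08  0.13]
-44.0 [-0.0022 -0.0076  0.0008]
-50.0 [-0.0044 -0.0046  0.    ]
-56.0 [-0.0039 -0.0051  0.    ]
-62.0 [-0.0033 -0.0055  0.    ]
-68.0 [-0.0027 -0.0058  0.    ]
-74.0 [-0.0021 -0.006   0.    ]
-80.0 [-0.0015 -0.0062  0.    ]
-86.0 [-0.0008 -0.0063  0.    ]
-92.0 [-0.0002 -0.0064  0.    ]
-98.0 [ 0.0005 -0.0064  0.    ]
-104.0 [ 0.0012 -0.0063  0.    ]
-110.0 [ 0.0018 -0.0061  0.    ]
```

View pics/s8.png

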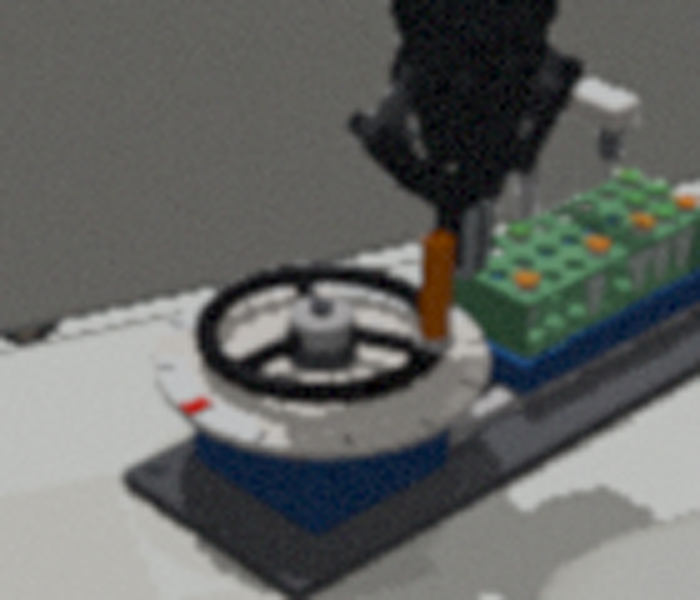

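The handle is at about -60° (zoom 437,290) and already on the next face. Continuing.

Request:
arm_command(deltas="-0.003 -0.007 0.001 0.3 0 0;-0.004 -0.005 0 0 0 0;-0.004 -0.005 0 0 0 0;-0.003 -0.006 0 0 0 0;-0.003 -0.006 0 0 0 0;-0.002 -0.006 0 0 0 0")

```text
t: 10.4
tcp_pos: [0.5933, -0.2188, 0.1224]
ee_rot: [0.004, 0.706, 0.708, 0.003]
ft_force: [4.0, 3.2, 0.4]
gripper_width: -0.0
```

```bash
python3 -c "
from h import *
s=r.snapshot('scene'); cv2.imwrite('pics/s9.png',cv2.resize(s['image'][140:260,220:360],None,fx=5,fy=5,interpolation=cv2.INTER_CUBIC)[:,:,::-1])
plan()"
```

```text
t 10.45 p [ 0.5925 -0.2191  0.1223] th -73.4 rho 0.0638 F [ 2.5  0.3 -0.2] rot fix deg [0.53 0.12 0.13]
-79.0 [ 0.0012 -0.007   0.0013]
-85.0 [-0.0008 -0.0063  0.    ]
-91.0 [-0.0002 -0.0064  0.    ]
-97.0 [ 0.0005 -0.0064  0.    ]
-103.0 [ 0.0012 -0.0063  0.    ]
-109.0 [ 0.0018 -0.0061  0.    ]
-115.0 [ 0.0024 -0.0059  0.    ]
-121.0 [ 0.003  -0.0056  0.    ]
-127.0 [ 0.0036 -0.0053  0.    ]
-133.0 [ 0.0041 -0.0049  0.    ]
-139.0 [ 0.0046 -0.0044  0.    ]
-145.0 [ 0.0051 -0.0039  0.    ]
```

View pics/s9.png

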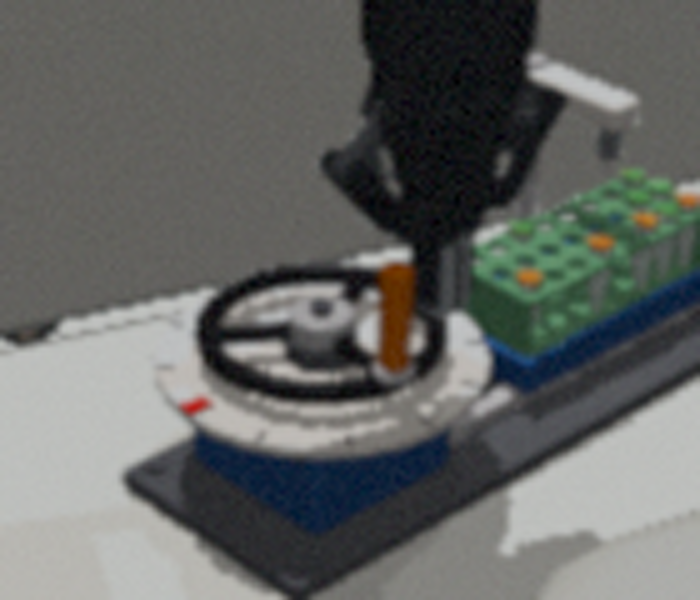

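Request:
arm_command(deltas="0 -0.007 0.001 0.5 0 0;-0.001 -0.006 0 0 0 0;0 -0.006 0 0 0 0;0 -0.006 0 0 0 0;0.001 -0.006 0 0 0 0;0.001 -0.006 0 0 0 0")

```text
t: 11.05
tcp_pos: [0.5555, -0.2202, 0.1224]
ee_rot: [0.004, 0.706, 0.708, -0.0]
ft_force: [4.6, -1.0, -0.7]
gripper_width: -0.0
```

```bash
python3 -c "
from h import *
s=r.snapshot('scene'); cv2.imwrite('pics/s10.png',cv2.resize(s['image'][140:260,220:360],None,fx=5,fy=5,interpolation=cv2.INTER_CUBIC)[:,:,::-1])
plan()"
```

```text
t 11.1 p [ 0.5546 -0.22    0.1224] th -107.6 rho 0.065 F [ 2.9 -0.2  0.7] rot fix deg [0.26 0.35 0.12]
-114.0 [ 0.0061 -0.0048  0.0014]
-120.0 [ 0.0029 -0.0057  0.    ]
-126.0 [ 0.0034 -0.0054  0.    ]
-132.0 [ 0.004 -0.005  0.   ]
-138.0 [ 0.0045 -0.0045  0.    ]
-144.0 [ 0.0049 -0.0041  0.    ]
-150.0 [ 0.0053 -0.0035  0.    ]
-156.0 [ 0.0057 -0.0029  0.    ]
-162.0 [ 0.0059 -0.0023  0.    ]
-168.0 [ 0.0062 -0.0017  0.    ]
-174.0 [ 0.0063 -0.001   0.    ]
-180.0 [ 0.0064 -0.0004  0.    ]
```

View pics/s10.png

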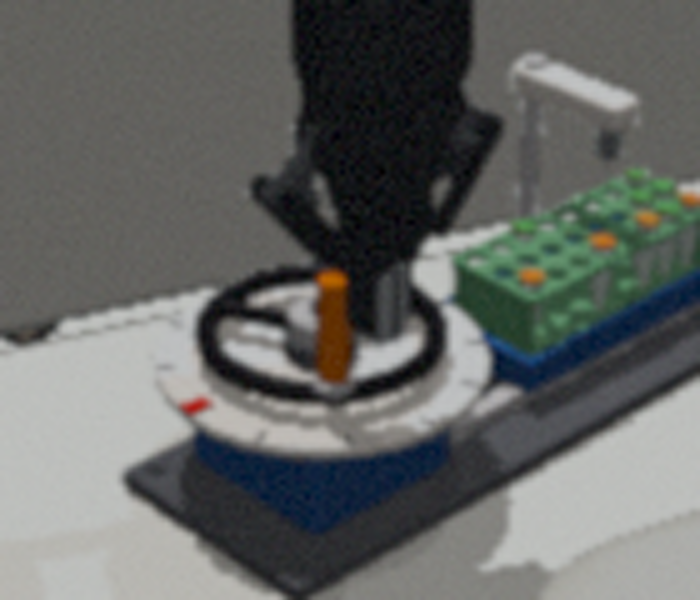

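Request:
arm_command(deltas="0.003 -0.005 0.001 0.3 0.3 0;0.003 -0.006 0 0 0 0;0.003 -0.005 0 0 0 0;0.004 -0.005 0 0 0 0;0.004 -0.004 0 0 0 0")

```text
t: 11.6
tcp_pos: [0.5282, -0.2036, 0.1218]
ee_rot: [0.001, 0.706, 0.708, -0.001]
ft_force: [3.8, -3.7, -1.2]
gripper_width: -0.0002
```

```bash
python3 -c "
from h import *
s=r.snapshot('scene'); cv2.imwrite('pics/s11.png',cv2.resize(s['image'][140:260,220:360],None,fx=5,fy=5,interpolation=cv2.INTER_CUBIC)[:,:,::-1])
for z,uv in ((.149,(0,0)),):
  for a in (-140,-150,-160,-170,-180):
    b=np.radians(a); print(a,[((proj(s,[AX[0]+.055*np.cos(b),AX[1]+.055*np.sin(b),h])-[220,140])*5).round(0) for h in (.149,.1)])
plan()"
```

```text
-140 [array([302., 277.]), array([302., 372.])]
-150 [array([280., 274.]), array([281., 369.])]
-160 [array([261., 269.]), array([262., 364.])]
-170 [array([244., 263.]), array([245., 357.])]
-180 [array([229., 255.]), array([231., 349.])]
t 11.65 p [ 0.5276 -0.203   0.1218] th -136.1 rho 0.0648 F [-0.6 -2.3  1.1] rot fix deg [-0.04  0.14  0.11]
-142.0 [ 0.0075 -0.0014  0.0008]
-148.0 [ 0.0052 -0.0037  0.    ]
-154.0 [ 0.0056 -0.0031  0.    ]
-160.0 [ 0.0059 -0.0025  0.    ]
-166.0 [ 0.0061 -0.0019  0.    ]
-172.0 [ 0.0063 -0.0012  0.    ]
-178.0 [ 0.0064 -0.0005  0.    ]
-184.0 [0.0064 0.0001 0.    ]
-190.0 [0.0063 0.0008 0.    ]
-196.0 [0.0062 0.0014 0.    ]
-202.0 [0.006  0.0021 0.    ]
-208.0 [0.0058 0.0027 0.    ]
```

View pics/s11.png

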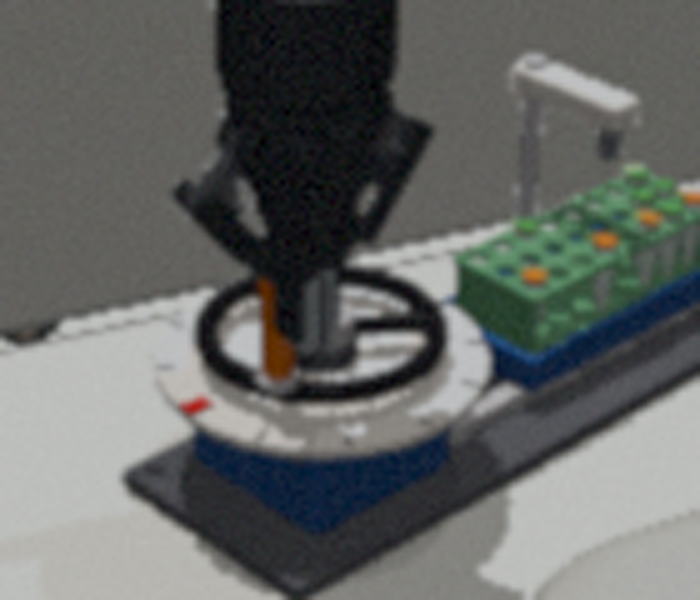

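The handle is at about -151°, with the base at zoom (280,370), so roughly 29° remain. I'll go slower from here.

Request:
arm_command(deltas="0.005 -0.003 0 0 0 0;0.005 -0.002 0 0 0 0;0.004 -0.001 0 0 0 0;0.002 0 0 0 0 0;0 0 0 0 0 0")

```text
t: 12.15
tcp_pos: [0.5189, -0.1864, 0.1217]
ee_rot: [-0.001, 0.706, 0.708, -0.003]
ft_force: [1.9, -3.2, 0.7]
gripper_width: 0.0001
```

```bash
python3 -c "
from h import *
s=r.snapshot('scene'); cv2.imwrite('pics/s12.png',cv2.resize(s['image'][140:260,220:360],None,fx=5,fy=5,interpolation=cv2.INTER_CUBIC)[:,:,::-1])
s=r.snapshot('top'); cv2.imwrite('pics/t12.png',cv2.resize(s['image'][140:240,200:310],None,fx=5,fy=5,interpolation=cv2.INTER_CUBIC)[:,:,::-1])
plan(3)"
```

```text
t 12.25 p [ 0.519  -0.1864  0.1217] th -152.8 rho 0.0622 F [-0.6 -1.1  0.7] rot fix deg [-0.34  0.18  0.17]
-159.0 [ 0.0064 -0.0015  0.0007]
-165.0 [ 0.0061 -0.002   0.    ]
-171.0 [ 0.0062 -0.0013  0.    ]
```

View pics/s12.png

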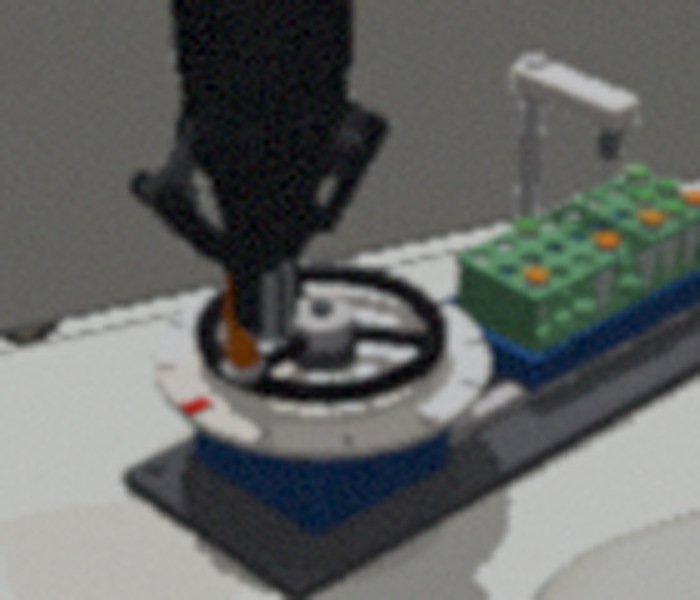

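View pics/t12.png

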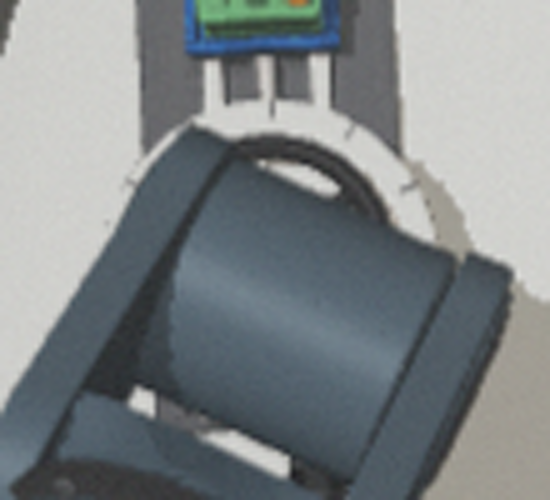

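Request:
arm_command(deltas="0.004 0 0 0 0 0;0.004 0 0 0 0 0;0.001 0 0 0 0 0;0 0 0 0 0 0")

```text
t: 12.65
tcp_pos: [0.5175, -0.1776, 0.1213]
ee_rot: [-0.002, 0.706, 0.708, -0.005]
ft_force: [-0.2, -4.0, 1.1]
gripper_width: 0.0
```

```bash
python3 -c "
from h import *
s=r.snapshot('scene'); cv2.imwrite('pics/s13.png',cv2.resize(s['image'][140:260,220:360],None,fx=5,fy=5,interpolation=cv2.INTER_CUBIC)[:,:,::-1])
plan(1)"
```

```text
t 12.7 p [ 0.5175 -0.1776  0.1213] th -160.9 rho 0.0601 F [-0.4 -3.3  1.6] rot fix deg [-0.54  0.18  0.18]
-167.0 [ 0.0058 -0.0027  0.0003]
```

View pics/s13.png

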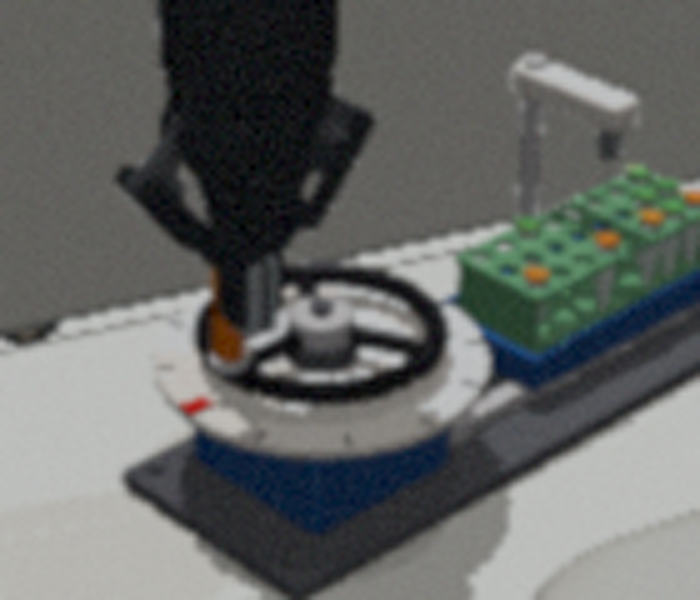

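The handle base is at zoom (227,350), which is about -179°. I'll back off, lift, and move clear so I can check.

Request:
arm_command(deltas="-0.01 0 0 0 0 0;-0.02 0 0 0 0 0;-0.01 0 -0.02 0 0 0;0 0 -0.04 0 0 0;0 0 -0.04 0 0 0;0 -0.03 -0.02 0 0 0;0 -0.04 0 0 0 0;-0.02 -0.04 0 0 0 0;-0.03 -0.04 0 0 0 0;-0.03 -0.02 0 0 0 0;-0.02 0 0 0 0 0;0 0 0 0 0 0")

```text
t: 13.9
tcp_pos: [0.342, -0.3243, 0.2464]
ee_rot: [-0.006, 0.706, 0.708, -0.003]
ft_force: [-0.0, 0.3, 0.0]
gripper_width: 0.0001
```

```bash
python3 - <<'E'
from h import *
s=r.snapshot('top'); im=s['image'];cv2.imwrite('pics/t14.png',cv2.resize(im[140:240,200:310],None,fx=6,fy=6,interpolation=cv2.INTER_CUBIC)[:,:,::-1])
cv2.imwrite('pics/t14full.png',im[:,:,::-1])
hsv=cv2.cvtColor(im,cv2.COLOR_RGB2HSV)
m=(hsv[...,0]<25)&(hsv[...,0]>5)&(hsv[...,1]>110)
m[:200]=0;m[222:]=0;m[:,:240]=0;m[:,265:]=0
v,u=np.nonzero(m); print(len(u)); hang((u.mean(),v.mean()),s)
o=r.observe();print(o["t"],o["tcp_pos"],o["ft_force"])
E
```

```text
42
pt [ 0.5194 -0.1592  0.149 ] rho 0.055 ang -178.7
13.95 [ 0.34209175 -0.3231845   0.24622103] [ 0.35340883  0.61938363 -0.27808679]
```

View pics/t14.png

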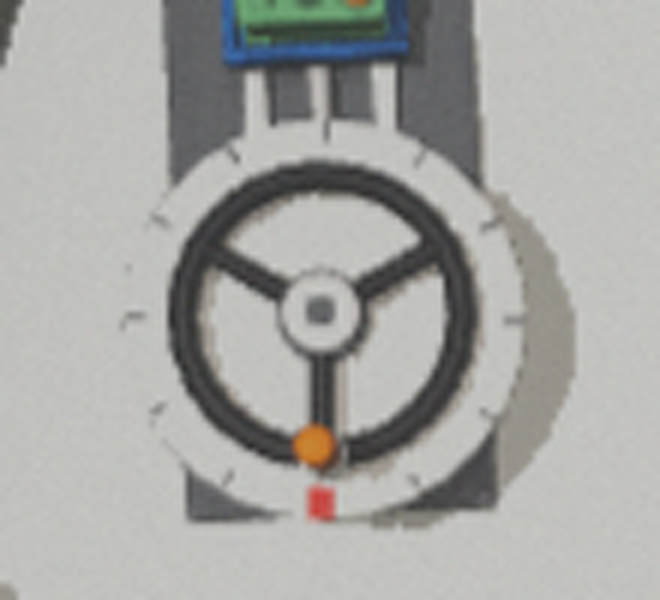

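View pics/t14full.png

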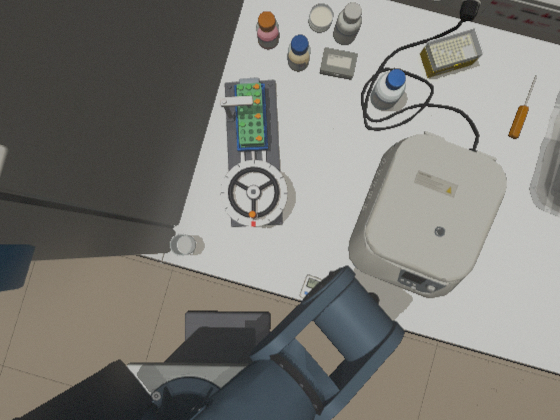

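```bash
python3 -c "
from cell import r
print(r.close_job())"
```

```text
the job is handed in; nothing more can be done
None
```

I pushed the wheel clockwise through one full turn with shut fingertips, leaving the handle back at the red mark, and handed the job in at about 14 s. No verdict was reported.

- **Wheel:** the last top view puts the handle at -178.7° at radius 55 mm. It started at 179.6°, so it is about 1–2° short of a full turn, well inside the 10° allowed.
- **Rack and carriage:** the rack and carriage have moved ahead with the wheel, and the rack looks seated. I did not measure the carriage's 22 mm separately.
- **Force:** my readings were mostly 3–8 N. One reached about 15 N near the quarter turn, when a fingertip corner wedged against the handle. I backed off, moved outward and carried on.
- **Other things on the bench:** the beaker looks unmoved. The arm hid most of the timer and the weight and cap in the last view, so I did not recheck them. The closed fingers stayed above 0.11 m throughout, higher than any of these.
- **Robot:** it ended clear of everything, with the fingertips at a height of 0.246 m and wrist force within about 1 N of zero.

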